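# Close the jeweller's stacking jars

### The job

Pair up the jeweller's stacking jars standing on the wooden board: nest the loose red cup upright in the red cup on the board, foot fully home so that it sits level on the rim, and close it with the red lid; close the blue cup on the board with the blue lid. Set things down, do not drop them, keep both jars standing on the board, lids fully home and level, and leave the closed yellow jar, the amber bottle and the screwdriver where they are.

Things in the scene. Friction and masses are not known exactly. Their poses are not given: they have to be found in the camera images.
- board: fixed oiled wooden board on the white bench, 110 (x) by 280 (y) by 14 thick. Origin: centre of its underside; its y axis runs along the length. Red and blue base cups stand on it about 150 apart, either one on either side
- red_base: red turned plastic stacking cup, round: band 58 outer diameter over the upper 32, mouth 52 inside diameter with 3 thick wall, below it a foot 24 high tapering from 48 to 42 diameter; 56 tall in all, inner floor 27 above its underside, a few tiny findings on the floor. Origin: centre of its underside, z up. It stands open on the board, about 160 g, loose
- blue_base: blue turned plastic stacking cup, round: band 58 outer diameter over the upper 32, mouth 52 inside diameter with 3 thick wall, below it a foot 24 high tapering from 48 to 42 diameter; 56 tall in all, inner floor 27 above its underside, a few tiny findings on the floor. Origin: centre of its underside, z up. It stands open on the board, about 160 g, loose
- red_cup: the loose red cup, standing upright on the bench, same shape and size as red_base, about 100 g. Nested, its foot goes inside the lower cup and the underside of its band rests on the rim, origin 32 above the lower cup's origin. Origin: centre of its underside, z up
- red_lid: red round push-in lid: spigot 46 diameter, 8 deep at the bottom (it rests on this), then a disc 58 diameter, 6 thick, then a dark steel upright round knob 16 diameter, 24 tall; 38 tall in all, lying knob up on the bench. Origin: centre of the spigot's underside, z up. Seated in a cup its disc lies on the rim, origin 48 above the cup's origin
- blue_lid: blue round push-in lid: spigot 46 diameter, 8 deep at the bottom (it rests on this), then a disc 58 diameter, 6 thick, then a dark steel upright round knob 16 diameter, 24 tall; 38 tall in all, lying knob up on the bench. Origin: centre of the spigot's underside, z up. Seated in a cup its disc lies on the rim, origin 48 above the cup's origin
- yellow_jar: bystander: yellow cup of the same shape, already closed with its yellow lid (one piece), 58 diameter, 86 tall with knob. Origin: centre of its underside
- oil_bottle: bystander: amber glass bottle with black cap, 52 diameter, 130 tall. Origin: centre of its underside
- screwdriver: bystander: screwdriver with a dark wooden handle, 170 long, lying on the bench beyond the board. Its x axis runs along it
Mind the look-alikes: they are no part of the job. Leave any turquoise look-alike of the red_cup alone.

How it is judged:
By the outcome, as a careful person would: the job done as asked, in the order asked, and still so for the second after the job is handed in, with the robot touching nothing.
It also fails if it takes over 61 s, if anything falls off the work surface, if the arm or the gripper's body presses on something with over 40 N, if the wrist force passes 120 N, or if a joint passes its speed limit or range.

### The arm

A 6-joint arm with a two-finger parallel gripper is mounted at the origin on the work surface. World frame = base frame: x ahead of the robot, y to its left, z up, the work surface at z = 0. Lengths are in m, angles in rad, forces in N, time in s.
With the tool pointing down it reaches from about 0.425 to 0.95 m from the base axis. Payload 3.5 kg.
Tool frame: the origin (TCP) lies between the finger pads; the fingertips stand 14 mm ahead of it and the grasp point (between the pads) lies 5 mm behind it; z points along the fingers, y is the line along which they close (so a half turn about z gives the same grasp; the last joint's range is limited). The gripper opens to 85 mm and grips with 20 to 120 N. Pads are 22 mm wide; open, the fingers measure 114 mm over their backs; the gripper's body (76 mm by 85 mm) begins 54 mm behind the grasp point. The pads swing forward as they close: fully open they stand 13 mm farther back than shut.
Start: joints at [1.037, 0.286, 1.577, -0, 1.279, -0.15], TCP at [0.253, 0.626, 0.245] pointing down, gripper open.
Joint ranges: [-2.77, 2.77], [-0.9, 2.22], [0.21, 2.48], [-1.53, 4.67], [0.24, 2.81], [-2.84, 2.84]. Speed limits (rad/s): [2.79, 2.79, 3.14, 3.14, 3.14, 3.14].

### API

Orientations are given as a unit quaternion [x, y, z, w].
In Python, from plant import * gives the robot as it stands.
- The arm moves only by the tool step_arm, never from a script. Its argument "commands" is a list of rows, each an object of numbers: "gripper": the gripper's target within -1 to 1 (shut at 1, half-way at 0, fully open at -1); "x", "y", "z": the shift along the tool's x, y, z in mm; "spin": the turn about the tool's z in degrees. A call has exactly 10 rows; each row shifts and turns the commanded pose from where the row before left it, along the tool's axes as they then stand; what a row does not reach is not made up. A row lasts 1/10 s, in which the tool goes at most 50 mm and 8.59 degrees, less where a joint would pass 70% of its speed; a pose out of reach is approached as far as the arm can. A call with a gripper value outside its range is refused whole. The fingers move at their own pace and stop on an object; "force" is the grip in N (left out, the last holds). Time passes only in rows, so rows that do not move let the fingers close, or fill a call up. It gives the time, the measured TCP pose, the force, the opening and the grip force at its end, in the units of the state.
- get_state(): the state, without advancing time (a new reading comes with each control period).
- read_camera(name): name is "scene" or "top" or "wrist"; returns a dict with "color" (400x640x3 uint8, red, green, blue), "z_map" (400x640 float32, m along the optical axis (not along the pixel's ray), 0 where there is no reading), "fx", "fy", "cx", "cy" (pixels), "eye" and "attitude" of the camera in the world; the wrist camera has in their place "mount" (4x4, takes a point from camera to tool coordinates, whose origin is the TCP and whose axes are the flange's). Camera axes: x right, y up, looking along -z (the intrinsics and any distortion apply to the point x, -y, -z); pixel columns grow to the right and rows downward; lengths in m; the calibration is good to about 2 mm. The wrist camera is an equidistant fisheye: a pixel r from the principal point sees the ray r / f radians off the axis. A picture is of the moment at which its call begins: read the wrist's pose just before it.
- sign_off(): hands the job in; it is judged then, once.
The state is a dict: "time": time; "qpos": joint angles; "dq": joint speeds; "joint_efforts": joint torques, N m; "eef_pos": TCP position; "tcp_rot": TCP orientation; "contact_force": force on the tool from outside, world axes, zero at the start; "wrist_torque": the same for the moment, N m; "opening": opening from 0.0 (shut) to 1.0 (fully open); "finger_force": force on a finger pad.
Only numpy, scipy, OpenCV 4.12 (cv2) and the standard library are available. Lean on these libraries where they do the work, as an engineer would, in place of code of your own. Each camera call takes 0.05 s, during which the arm holds its last target. There are 200 camera calls.

## Working session

There is one attempt and no reset: what is moved stays moved. The work goes in short steps, Python scripts to look and compute and a tool call to move; the robot and the scene stay as the last step left them, time stands still between calls to the robot, and variables do not carry over. Pictures are saved under pics/ and viewed, at most 10 in all, crops included, and the job is handed in when it is done.

Besides the shell and the picture viewer there is one more tool, called after ">>>" by a JSON object that holds its "fn" and its "kwargs". step_arm: Moves the arm, as the interface text tells. Its arguments: {"type":"object","properties":{"commands":{"type":"array"},"force":{"type":"number"}},"required":["commands"]}

```bash
ls; mkdir -p pics
cat > h.py <<'E'
from plant import *
import numpy as np, cv2
from scipy.spatial.transform import Rotation as R
def att(c):
    a=np.array(c["attitude"]); return R.from_quat(a).as_matrix() if a.size==4 else a[:3,:3]
def world(c):
    h,w=c["z_map"].shape; u,v=np.meshgrid(np.arange(w),np.arange(h)); z=c["z_map"]
    p=np.stack([(u-c["cx"])/c["fx"]*z,-(v-c["cy"])/c["fy"]*z,-z],-1)
    return p@att(c).T+np.array(c["eye"])
def save(c,n): cv2.imwrite(n,c["color"][:,:,::-1])
E
python3 - <<'E'
from h import *
s=get_state(); print(s)
for n in ["top","scene"]:
    c=read_camera(n); save(c,f"pics/{n}.png"); np.savez(f"{n}.npz",**c)
    print(n,c["eye"],c["attitude"],c["fx"],[k for k in c])
E
```

```text
pics
{'time': 0.0, 'qpos': array([ 1.03702546e+00,  2.87195331e-01,  1.57815674e+00, -9.75551123e-06,
        1.27859237e+00, -1.50016003e-01]), 'dq': array([-0.00173139, -0.00100415,  0.00038572,  0.00052459,  0.00052553,
        0.00141157]), 'joint_efforts': array([-1.32996804e-03, -4.05986953e+01, -2.92622995e+01, -1.94421996e-04,
        5.87987801e-03,  4.62328458e-06]), 'eef_pos': array([0.25239177, 0.62537537, 0.24393832]), 'tcp_rot': array([ 1.90700689e-01,  9.81647526e-01, -1.10940041e-03, -3.89844648e-04]), 'contact_force': array([-0.19945864,  1.10283815,  0.3906852 ]), 'wrist_torque': array([ 0.02997026, -0.03284884, -0.06034845]), 'finger_force': 0.0, 'opening': 0.9965729020677466}
top [ 0.44895488 -0.01062909  1.30495317] [ 0.04022322 -0.02290045 -0.70046256  0.71218668] 519.8093039297228 ['color', 'z_map', 'fx', 'fy', 'cx', 'cy', 'eye', 'attitude']
scene [ 1.35784853 -0.00947798  0.73941079] [0.28853241 0.28983319 0.64936315 0.64114996] 457.5813884112733 ['color', 'z_map', 'fx', 'fy', 'cx', 'cy', 'eye', 'attitude']
```

View pics/top.png

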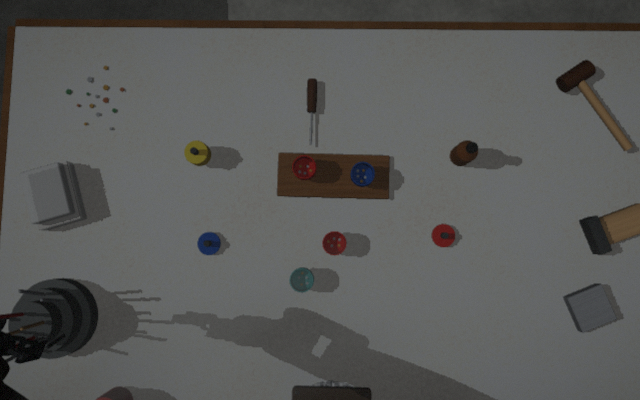

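View pics/scene.png

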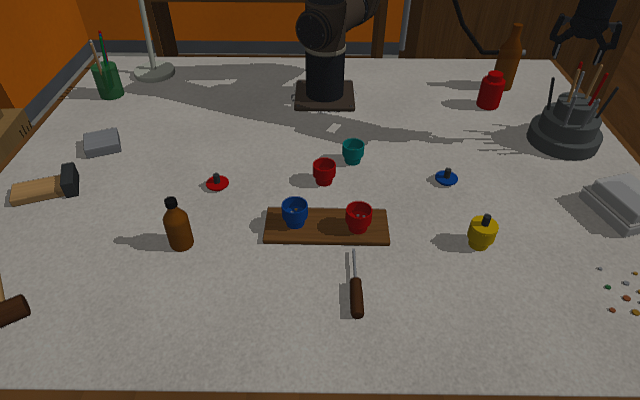

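Top view: red base is at (304,168), blue base (362,174), loose red cup (335,243), red lid (444,236) and blue lid (209,243). The turquoise decoy is at (302,279). I'll measure them from the depth map.

Run:
```python
from h import *
for n,its in {"top":{"red_base":(304,168),"blue_base":(362,174),"red_cup":(335,243),"red_lid":(444,236),"blue_lid":(209,243),"turq":(302,279),"yellow":(197,152),"bottle":(464,153)},
 "scene":{"red_base":(359,217),"blue_base":(295,212),"red_cup":(324,171),"red_lid":(217,184),"blue_lid":(447,179)}}.items():
    c=dict(np.load(n+".npz")); P=world(c)
    print(n,"bench z",np.median(P[300:310,400:500,2]) if n=="top" else np.median(P[320:330,200:300,2]))
    for k,(u,v) in its.items():
        s=np.s_[v-22:v+23,u-22:u+23]; p=P[s].reshape(-1,3); col=c["color"][s].reshape(-1,3).astype(int)
        sat=col.max(1)-col.min(1)
        ch=0 if "red" in k else 2
        m=(p[:,2]>.006)
        if k[:3] in("red","blu"): m&=(col[:,ch]>col[:,2-ch]+30)&(col[:,ch]>col[:,1]+30)
        q=p[m]; zt=np.percentile(q[:,2],97)
        t=q[q[:,2]>zt-.006] if "lid" not in k else q[q[:,2]<.03]
        (cx,cy),r=cv2.minEnclosingCircle((t[:,:2]*1000).astype(np.float32))
        print(k,"zt %.4f"%zt,"c",round(cx,1),round(cy,1),"r",round(r,1),len(t), "mid",((t[:,:2].max(0)+t[:,:2].min(0))*500).round(1))
```

```text
top bench z -0.00013821026932170355
red_base zt 0.0727 c 550.6 39.3 r 113.2 90 mid [551.9  46.4]
blue_base zt 0.0738 c 536.0 -49.7 r 95.4 32 mid [536. -51.]
red_cup zt 0.0581 c 446.4 -0.2 r 28.3 69 mid [445.3   0.5]
red_lid zt 0.0195 c 469.1 -268.0 r 28.4 368 mid [ 469.6 -268. ]
blue_lid zt 0.0196 c 439.2 311.8 r 27.4 262 mid [438.5 312.9]
turq zt 0.0626 c 394.6 43.9 r 77.0 56 mid [389.7  47.1]
yellow zt 0.0879 c 557.2 168.2 r 209.0 41 mid [558.6 168.2]
bottle zt 0.1328 c 563.5 -165.9 r 192.9 89 mid [ 564.7 -166.8]
scene bench z -0.00013878529833472042
red_base zt 0.0704 c 977.9 35.4 r 382.6 155 mid [977.5  45.5]
blue_base zt 0.0706 c 971.7 -41.5 r 387.4 112 mid [971.6 -51.9]
red_cup zt 0.0569 c 887.0 -5.7 r 470.9 121 mid [887.   -1.8]
red_lid zt 0.0167 c 468.6 -270.6 r 30.2 235 mid [ 468.  -269.2]
blue_lid zt 0.0162 c 440.5 310.9 r 28.7 201 mid [440.8 311.1]
```

```bash
cat > m.py <<'E'
from h import *
def rim(P,c,u,v,zt,ch,w=24,tol=.005):
    s=np.s_[max(v-w,0):v+w,max(u-w,0):u+w]; p=P[s].reshape(-1,3); col=c["color"][s].reshape(-1,3).astype(int); d=c["z_map"][s].reshape(-1)
    m=(d>0)&(abs(p[:,2]-zt)<tol)
    if ch is not None: m&=(col[:,ch]>col[:,2-ch]+15)&(col[:,ch]>col[:,1]+15)
    q=p[m][:,:2]*1000
    h=cv2.convexHull(q.astype(np.float32))
    (x,y),r=cv2.minEnclosingCircle(h)
    A=np.c_[2*q,np.ones(len(q))]; sol=np.linalg.lstsq(A,(q**2).sum(1),rcond=None)[0]
    return [round(float(a),1) for a in (x,y,r,sol[0],sol[1],np.sqrt(sol[2]+sol[0]**2+sol[1]**2),np.median(p[m][:,2])*1000)]+[len(q)]
E
python3 - <<'E'
from m import *
for n,its in {"top":{"red_base":(304,168,.07,0),"blue_base":(362,174,.07,2),"red_cup":(335,243,.056,0),"red_lid":(444,236,.014,0),"blue_lid":(209,243,.014,2),"turq":(302,279,.056,None),"yellow":(197,152,.062,None)},
 "scene":{"red_base":(359,217,.07,0),"blue_base":(295,212,.07,2),"red_cup":(324,171,.056,0),"red_lid":(217,184,.014,0),"blue_lid":(447,179,.014,2)}}.items():
    c=dict(np.load(n+".npz")); P=world(c)
    for k,a in its.items(): print(n,k,rim(P,c,*a))
    if n=="top":
        s=P[148:202,272:395]; d=c["z_map"][148:202,272:395]; m=(d>0)&(abs(s[...,2]-.014)<.006)&(c["color"][148:202,272:395].astype(int)@[1,0,-1]>15)
        print(cv2.minAreaRect((s[m][:,:2]*1000).astype(np.float32)))
    g=P[100:300,150:480]
E
```

```text
top red_base [627.2, 75.9, 28.8, 627.2, 75.8, 27.3, 69.4, 102]
top blue_base [613.2, -65.1, 28.7, 613.2, -65.1, 26.9, 70.1, 83]
top red_cup [446.4, 0.1, 28.6, 446.5, 0.0, 27.2, 55.8, 88]
top red_lid [470.0, -268.2, 28.9, 469.7, -268.6, 21.2, 13.8, 376]
top blue_lid [439.8, 312.0, 28.4, 439.7, 312.4, 21.2, 14.3, 333]
top turq [357.7, 76.8, 28.8, 357.7, 76.6, 27.2, 55.8, 88]
top yellow [661.5, 339.9, 29.8, 661.4, 340.5, 21.6, 62.3, 371]
((614.3056640625, 5.715606689453125), (278.3346252441406, 108.92957305908203), 89.46073913574219)
scene red_base [625.4, 74.1, 30.2, 626.4, 73.4, 27.3, 68.8, 147]
scene blue_base [612.9, -68.5, 30.2, 612.6, -67.3, 27.2, 68.8, 138]
scene red_cup [446.0, -2.6, 30.1, 445.7, -2.3, 27.3, 54.4, 119]
scene red_lid [468.6, -270.6, 30.2, 469.8, -270.0, 22.1, 13.9, 237]
scene blue_lid [437.9, 308.7, 30.4, 440.1, 309.6, 21.7, 13.5, 220]
```

Sizes and heights match: rims at 56 and 70 mm, radius 29. I'll move over the loose red cup, squaring up the tool on the way.

>>> {"fn": "step_arm", "kwargs": {"commands": [{"spin": -7.33,"gripper": -1},{"spin": -7.33,"gripper": -1},{"spin": -7.33,"gripper": -1},{"x": -28,"y": -40,"gripper": -1},{"x": -28,"y": -40,"gripper": -1},{"x": -28,"y": -40,"gripper": -1},{"x": -28,"y": -40,"gripper": -1},{"x": -28,"y": -40,"gripper": -1},{"x": -28,"y": -40,"gripper": -1},{"x": -26,"y": -40,"gripper": -1}], "force": 40}}

```text
invalid input
```

>>> {"fn": "step_arm", "kwargs": {"commands": [{"y": -48,"z": 5,"gripper": -1},{"y": -48,"z": 5,"gripper": -1},{"y": -48,"z": 5,"gripper": -1},{"y": -48,"z": 5,"gripper": -1},{"y": -48,"z": 5,"gripper": -1},{"y": -48,"z": 5,"gripper": -1},{"y": -48,"z": 5,"gripper": -1},{"y": -10,"z": 5,"gripper": -1},{"gripper": -1},{"gripper": -1}]}}

```text
invalid input
```

Run:
```python
from h import *
s=get_state(); c=read_camera("wrist"); save(c,"pics/w1.png")
np.savez("w1.npz",eef=s["eef_pos"],q=s["tcp_rot"],**c)
print(s["time"],s["eef_pos"],s["tcp_rot"],s["qpos"],c["mount"],c["fx"],c["cx"],c["cy"],[k for k in c])
```

```text
0.1 [0.25242368 0.62541195 0.24403579] [ 1.90730001e-01  9.81641913e-01 -1.04151593e-03 -3.70962759e-04] [ 1.03700866e+00  2.87151519e-01  1.57803069e+00  6.56249611e-07
  1.27862166e+00 -1.49976128e-01] [[-3.73528346e-05  9.59649061e-01  2.81200425e-01  7.24631102e-02]
 [ 9.99999956e-01 -4.72769618e-05  2.94174964e-04 -3.53340686e-04]
 [ 2.95599030e-04  2.81200423e-01 -9.59649016e-01 -1.28467182e-01]
 [ 0.00000000e+00  0.00000000e+00  0.00000000e+00  1.00000000e+00]] 309.70691628693146 319.33856907171025 198.45048736967559 ['color', 'z_map', 'fx', 'fy', 'cx', 'cy', 'mount']
```

View pics/w1.png

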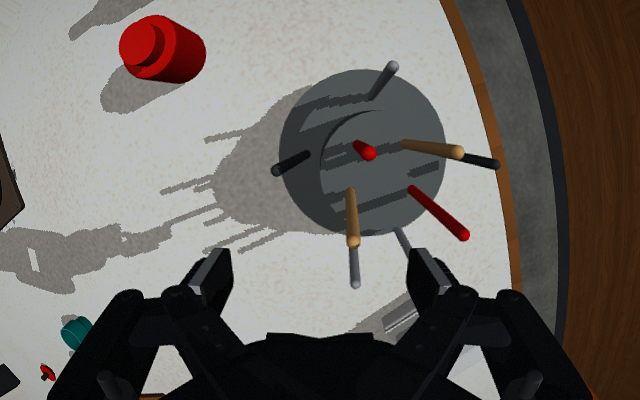

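The wrist picture shows the arm still at its start pose, above the tool rack (rack at about (362,150)). Both moves were refused, so I'll retry with every field filled in.

>>> {"fn": "step_arm", "kwargs": {"commands": [{"gripper": -1,"x": 0,"y": 0,"z": 0,"spin": -7.33},{"gripper": -1,"x": 0,"y": 0,"z": 0,"spin": -7.33},{"gripper": -1,"x": 0,"y": 0,"z": 0,"spin": -7.33},{"gripper": -1,"x": -28,"y": -40,"z": 0,"spin": 0},{"gripper": -1,"x": -28,"y": -40,"z": 0,"spin": 0},{"gripper": -1,"x": -28,"y": -40,"z": 0,"spin": 0},{"gripper": -1,"x": -28,"y": -40,"z": 0,"spin": 0},{"gripper": -1,"x": -28,"y": -40,"z": 0,"spin": 0},{"gripper": -1,"x": -28,"y": -40,"z": 0,"spin": 0},{"gripper": -1,"x": -26,"y": -40,"z": 0,"spin": 0}], "force": 40}}

```text
time: 1.15
eef_pos: [0.4474, 0.344, 0.2451]
tcp_rot: [0.0, 1.0, -0.0, -0.0]
contact_force: [1.7, -1.1, 0.3]
opening: 0.997
finger_force: 0.0
```

>>> {"fn": "step_arm", "kwargs": {"commands": [{"gripper": -1,"x": 0,"y": -48,"z": 6,"spin": 0},{"gripper": -1,"x": 0,"y": -48,"z": 6,"spin": 0},{"gripper": -1,"x": 0,"y": -48,"z": 6,"spin": 0},{"gripper": -1,"x": 0,"y": -48,"z": 6,"spin": 0},{"gripper": -1,"x": 0,"y": -48,"z": 6,"spin": 0},{"gripper": -1,"x": 0,"y": -48,"z": 6,"spin": 0},{"gripper": -1,"x": 0,"y": -48,"z": 6,"spin": 0},{"gripper": -1,"x": 1,"y": -9,"z": 3,"spin": 0},{"gripper": -1,"x": 0,"y": 0,"z": 0,"spin": 0},{"gripper": -1,"x": 0,"y": 0,"z": 0,"spin": 0}]}}

```text
time: 2.15
eef_pos: [0.4456, 0.0016, 0.2003]
tcp_rot: [-0.0, 1.0, 0.0, -0.0]
contact_force: [-0.8, 0.6, -0.7]
opening: 1.001
finger_force: 0.0
```

```bash
cat >> m.py <<'E'
def wworld(c,s):
    h,w=c["z_map"].shape; uv=np.stack(np.meshgrid(np.arange(w),np.arange(h)),-1).reshape(-1,2)
    a=(uv-[c["cx"],c["cy"]])/[c["fx"],c["fy"]]; r=np.linalg.norm(a,axis=1)
    t=np.tan(np.minimum(r,1.5))/np.maximum(r,1e-9); z=c["z_map"].reshape(-1)
    p=np.c_[a[:,0]*t*z,-a[:,1]*t*z,-z]; M=np.array(c["mount"])
    p=p@M[:3,:3].T+M[:3,3]
    return (p@R.from_quat(s["tcp_rot"]).as_matrix().T+s["eef_pos"]).reshape(h,w,3)
def wlook(name,lo,hi,ch,box=None):
    """box: world xmin,xmax,ymin,ymax; returns circle fit of coloured points with z in lo..hi"""
    s=get_state(); c=read_camera("wrist"); save(c,name); P=wworld(c,s); col=c["color"].astype(int)
    m=(c["z_map"]>0)&(P[...,2]>lo)&(P[...,2]<hi)
    if ch is not None: m&=(col[...,ch]>col[...,2-ch]+15)&(col[...,ch]>col[...,1]+15)
    if box: m&=(P[...,0]>box[0])&(P[...,0]<box[1])&(P[...,1]>box[2])&(P[...,1]<box[3])
    q=P[m]*1000; print("n",len(q),"t",s["time"],"eef",s["eef_pos"].round(4),"cf",s["contact_force"].round(1))
    if len(q)>5:
        (x,y),r=cv2.minEnclosingCircle(q[:,:2].astype(np.float32)); print("circle",round(x,1),round(y,1),round(r,1),"zmed",np.median(q[:,2]).round(1),"z p2,98",np.percentile(q[:,2],[2,98]).round(1),"mean",q.mean(0).round(1))
        print("ext",q.min(0).round(1),q.max(0).round(1))
    return P,c,q
E
python3 - <<'E'
from m import *
wlook("pics/w2.png",.050,.062,0,(.40,.49,-.05,.05))
E
```

```text
n 751 t 2.15 eef [0.4456 0.0016 0.2003] cf [-0.8  0.6 -0.7]
circle 442.8 -1.3 29.2 zmed 55.5 z p2,98 [50.5 57.1] mean [443.8  -1.   55. ]
ext [414.4 -30.   50. ] [471.4  27.   57.7]
```

View pics/w2.png

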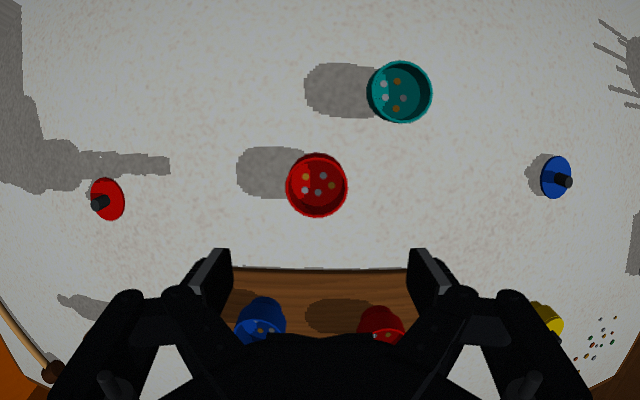

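The cup is at (317,185), centred between the fingers. Descend to TCP z ≈ 40 mm and close.

>>> {"fn": "step_arm", "kwargs": {"commands": [{"gripper": -1,"x": 1,"y": -3,"z": 40,"spin": 0},{"gripper": -1,"x": 0,"y": 0,"z": 40,"spin": 0},{"gripper": -1,"x": 0,"y": 0,"z": 40,"spin": 0},{"gripper": -1,"x": 0,"y": 0,"z": 25,"spin": 0},{"gripper": -1,"x": 0,"y": 0,"z": 15,"spin": 0},{"gripper": -1,"x": 0,"y": 0,"z": 0,"spin": 0},{"gripper": 0.0,"x": 0,"y": 0,"z": 0,"spin": 0},{"gripper": 0.4,"x": 0,"y": 0,"z": 0,"spin": 0},{"gripper": 0.4,"x": 0,"y": 0,"z": 0,"spin": 0},{"gripper": 0.4,"x": 0,"y": 0,"z": 0,"spin": 0}], "force": 40}}

```text
time: 3.2
eef_pos: [0.4464, -0.002, 0.0422]
tcp_rot: [0.0, 1.0, -0.0, 0.002]
contact_force: [-0.2, 2.6, 6.6]
opening: 0.673
finger_force: 43.3
```

>>> {"fn": "step_arm", "kwargs": {"commands": [{"gripper": 0.4,"x": 0,"y": 0,"z": -5,"spin": 0},{"gripper": 0.4,"x": 0,"y": 0,"z": -25,"spin": 0},{"gripper": 0.4,"x": 0,"y": 0,"z": -45,"spin": 0},{"gripper": 0.4,"x": 0,"y": 0,"z": -30,"spin": 0},{"gripper": 0.4,"x": -35,"y": 15,"z": 0,"spin": 0},{"gripper": 0.4,"x": -40,"y": 17,"z": 0,"spin": 0},{"gripper": 0.4,"x": -40,"y": 17,"z": 0,"spin": 0},{"gripper": 0.4,"x": -40,"y": 17,"z": 0,"spin": 0},{"gripper": 0.4,"x": -25,"y": 10,"z": 0,"spin": 0},{"gripper": 0.4,"x": 0,"y": 0,"z": 0,"spin": 0}]}}

```text
time: 4.2
eef_pos: [0.6268, 0.0747, 0.1451]
tcp_rot: [-0.001, 1.0, -0.0, 0.001]
contact_force: [0.2, 0.2, -1.0]
opening: 0.678
finger_force: 43.2
```

Run:
```python
from m import *
s=get_state(); e=s["eef_pos"]; 
print("cup in hand");P,c,q=wlook("pics/w3.png",e[2]+.005,e[2]+.022,0,(e[0]-.045,e[0]+.045,e[1]-.045,e[1]+.045))
for ch,x,y,n in((0,.6265,.075,"redbase"),(2,.613,-.066,"bluebase")):
    col=c["color"].astype(int);m=(c["z_map"]>0)&(abs(P[...,2]-.07)<.006)&(col[...,ch]>col[...,2-ch]+15)&(abs(P[...,0]-x)<.045)&(abs(P[...,1]-y)<.045)
    q=P[m]*1000; print(n,len(q), q.min(0).round(1) if len(q) else "",q.max(0).round(1) if len(q) else "")
for n in("top","scene"):
    c=read_camera(n); save(c,f"pics/{n}3.png"); P=world(c); col=c["color"].astype(int)
    m=(c["z_map"]>0)&(P[...,2]>.075)&(P[...,2]<e[2]+.03)&(col[...,0]>col[...,2]+25)&(col[...,0]>col[...,1]+25)&(abs(P[...,0]-e[0])<.06)&(abs(P[...,1]-e[1])<.06)
    q=P[m]*1000; print(n,len(q),q.min(0).round(1),q.max(0).round(1),q.mean(0))
```

```text
cup in hand
n 4299 t 4.2 eef [0.6268 0.0747 0.1451] cf [ 0.2  0.2 -1. ]
circle 625.2 74.3 30.7 zmed 157.9 z p2,98 [150.5 159.6] mean [623.7  74.7 156.5]
ext [594.6  45.8 150.1] [652.6 103.8 160.8]
redbase 606 [595.4  46.6  64. ] [623.1 103.3  72. ]
bluebase 1150 [581.4 -95.6  64. ] [639.1 -36.9  71.8]
top 6 [608.5  54.5 128.3] [617.5  60.8 159.5] [614.7122821   57.5555749  134.28399812]
scene 801 [593.2  44.9 101. ] [654.1 101.7 160.6] [625.66763263  73.07023579 139.14404588]
```

View pics/w3.png

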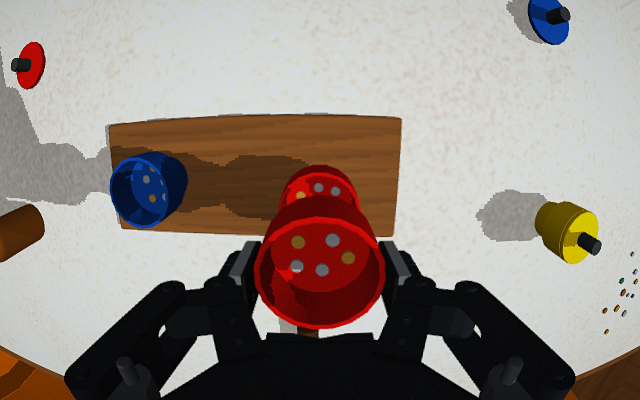

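View pics/scene3.png

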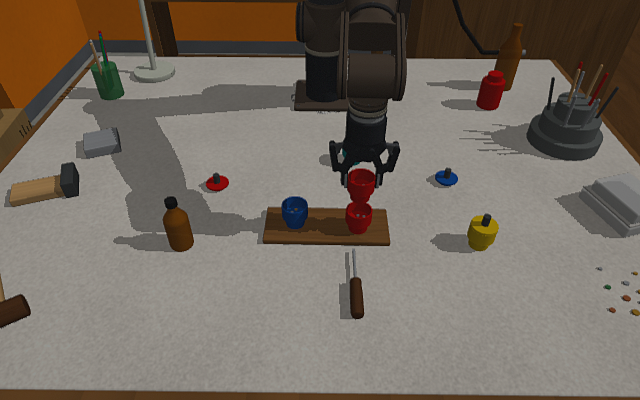

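The cup is upright in the hand (rim centre at about (320,270) in the wrist view) and about 1 mm from the base axis. Lower it almost home.

>>> {"fn": "step_arm", "kwargs": {"commands": [{"gripper": 0.4,"x": -1,"y": 0,"z": 15,"spin": 0},{"gripper": 0.4,"x": 0,"y": 0,"z": 12,"spin": 0},{"gripper": 0.4,"x": 0,"y": 0,"z": 8,"spin": 0},{"gripper": 0.4,"x": 0,"y": 0,"z": 6,"spin": 0},{"gripper": 0.4,"x": 0,"y": 0,"z": 4,"spin": 0},{"gripper": 0.4,"x": 0,"y": 0,"z": 3,"spin": 0},{"gripper": 0.4,"x": 0,"y": 0,"z": 3,"spin": 0},{"gripper": 0.4,"x": 0,"y": 0,"z": 2,"spin": 0},{"gripper": 0.4,"x": 0,"y": 0,"z": 1,"spin": 0},{"gripper": 0.4,"x": 0,"y": 0,"z": 0,"spin": 0}]}}

```text
time: 5.35
eef_pos: [0.6258, 0.0739, 0.0914]
tcp_rot: [-0.0, 1.0, -0.0, 0.0]
contact_force: [-0.4, -0.2, -0.7]
opening: 0.677
finger_force: 43.2
```

Run:
```python
from m import *
s=get_state(); e=s["eef_pos"]; 
P,c,q=wlook("pics/w4.png",e[2]+.010,e[2]+.022,0,(e[0]-.045,e[0]+.045,e[1]-.045,e[1]+.045))
```

```text
n 3082 t 5.35 eef [0.6258 0.0739 0.0914] cf [-0.4 -0.2 -0.7]
circle 623.3 73.9 29.9 zmed 104.6 z p2,98 [101.5 106. ] mean [620.9  73.8 104.3]
ext [593.4  45.  101.4] [651.5 102.9 106.9]
```

>>> {"fn": "step_arm", "kwargs": {"commands": [{"gripper": 0.4,"x": 0,"y": 0,"z": 1,"spin": 0},{"gripper": 0.4,"x": 0,"y": 0,"z": 1,"spin": 0},{"gripper": 0.4,"x": 0,"y": 0,"z": 1,"spin": 0},{"gripper": 0.4,"x": 0,"y": 0,"z": 0.5,"spin": 0},{"gripper": 0.4,"x": 0,"y": 0,"z": 0.5,"spin": 0},{"gripper": 0.4,"x": 0,"y": 0,"z": 0,"spin": 0},{"gripper": 0.4,"x": 0,"y": 0,"z": 0,"spin": 0},{"gripper": 0.4,"x": 0,"y": 0,"z": 0,"spin": 0},{"gripper": 0.4,"x": 0,"y": 0,"z": 0,"spin": 0},{"gripper": 0.4,"x": 0,"y": 0,"z": 0,"spin": 0}]}}

```text
time: 6.4
eef_pos: [0.6261, 0.0739, 0.0882]
tcp_rot: [-0.0, 1.0, -0.0, 0.0]
contact_force: [-2.2, -0.1, 5.3]
opening: 0.676
finger_force: 43.7
```

>>> {"fn": "step_arm", "kwargs": {"commands": [{"gripper": 0.4,"x": 0,"y": 0,"z": 0.5,"spin": 0},{"gripper": 0.4,"x": 0,"y": 0,"z": 0,"spin": 0},{"gripper": -0.4,"x": 0,"y": 0,"z": 0,"spin": 0},{"gripper": -0.5,"x": 0,"y": 0,"z": 0,"spin": 0},{"gripper": -0.7,"x": 0,"y": 0,"z": 0,"spin": 0},{"gripper": -1,"x": 0,"y": 0,"z": 0,"spin": 0},{"gripper": -1,"x": 0,"y": 0,"z": 0,"spin": 0},{"gripper": -1,"x": 0,"y": 0,"z": 0,"spin": 0},{"gripper": -1,"x": 0,"y": 0,"z": -15,"spin": 0},{"gripper": -1,"x": 0,"y": 0,"z": -25,"spin": 0}]}}

```text
time: 7.4
eef_pos: [0.6243, 0.0739, 0.1258]
tcp_rot: [0.0, 1.0, 0.0, -0.002]
contact_force: [0.3, -0.7, -0.5]
opening: 1.001
finger_force: 0.0
```

>>> {"fn": "step_arm", "kwargs": {"commands": [{"gripper": -1,"x": 0,"y": 0,"z": -40,"spin": 0},{"gripper": -1,"x": 0,"y": -5,"z": -40,"spin": 0},{"gripper": -1,"x": 20,"y": -44,"z": 0,"spin": 0},{"gripper": -1,"x": 20,"y": -44,"z": 0,"spin": 0},{"gripper": -1,"x": 20,"y": -44,"z": 0,"spin": 0},{"gripper": -1,"x": 20,"y": -44,"z": 0,"spin": 0},{"gripper": -1,"x": 20,"y": -44,"z": 0,"spin": 0},{"gripper": -1,"x": 20,"y": -44,"z": 0,"spin": 0},{"gripper": -1,"x": 20,"y": -44,"z": 0,"spin": 0},{"gripper": -1,"x": 16,"y": -30,"z": 0,"spin": 0}]}}

```text
time: 8.4
eef_pos: [0.4687, -0.2718, 0.2085]
tcp_rot: [0.001, 1.0, -0.001, 0.001]
contact_force: [0.6, 0.2, -0.6]
opening: 1.001
finger_force: 0.0
```

```bash
cat > nest.py <<'E'
from m import *
def level(c,x0,y0,lo,hi,ch):
    "rim/disc ring of a colour near x0,y0: plane fit"
    P=world(c); col=c["color"].astype(int); r=np.hypot(P[...,0]-x0,P[...,1]-y0)
    m=(c["z_map"]>0)&(r<.036)&(P[...,2]>lo)&(P[...,2]<hi)&(col[...,ch]>col[...,2-ch]+15)&(col[...,ch]>col[...,1]+15)
    q=P[m]*1000
    if len(q)<20: print("few",len(q)); return
    A=np.c_[q[:,:2]-[x0*1000,y0*1000],np.ones(len(q))]; s=np.linalg.lstsq(A,q[:,2],rcond=None)[0]
    (x,y),rr=cv2.minEnclosingCircle(q[:,:2].astype(np.float32))
    print(len(q),"ctr",round(x,1),round(y,1),"r",round(rr,1),"tilt deg",np.degrees(s[:2]).round(1),"z",s[2].round(1))
E
python3 - <<'E'
from nest import *
s=get_state();e=s["eef_pos"]
c=read_camera("top"); level(c,.6265,.075,.097,.110,0); level(c,.613,-.066,.064,.076,2); save(c,"pics/top5.png")
c=read_camera("scene"); save(c,"pics/scene5.png"); level(c,.6265,.074,.097,.110,0)
print("lid"); P,c,q=wlook("pics/w5.png",.009,.019,0,(.42,.52,-.31,-.22))
A=P[(c["z_map"]>0)&(P[...,2]>.028)&(P[...,2]<.045)&(np.hypot(P[...,0]-.469,P[...,1]+.269)<.03)]*1000
print("knob",len(A),A.min(0),A.max(0))
E
```

```text
96 ctr 626.6 74.7 r 29.0 tilt deg [-0.8 -0.9] z 102.3
88 ctr 612.9 -65.1 r 28.6 tilt deg [-1.3  0.8] z 69.7
160 ctr 624.8 73.0 r 30.0 tilt deg [-0.8 -0.2] z 100.3
lid
n 1948 t 8.5 eef [ 0.4683 -0.2727  0.2084] cf [0.2 0.7 0.2]
circle 466.5 -270.0 29.1 zmed 13.8 z p2,98 [12.4 15.3] mean [ 465.4 -269.7   13.9]
ext [ 438.1 -298.1    9.9] [ 494.8 -241.3   17.5]
knob 218 [ 458.19357644 -277.54390661   28.19539489] [ 473.69982552 -262.29949354   39.26131057]
```

Nested home: rim z is 102 mm and level within noise. The lid is measured, so next I grip its knob.

>>> {"fn": "step_arm", "kwargs": {"commands": [{"gripper": 0,"x": 1,"y": 2.5,"z": 40,"spin": 0},{"gripper": 0,"x": 0,"y": 0,"z": 45,"spin": 0},{"gripper": 0,"x": 0,"y": 0,"z": 40,"spin": 0},{"gripper": 0,"x": 0,"y": 0,"z": 30,"spin": 0},{"gripper": 0,"x": 0,"y": 0,"z": 15,"spin": 0},{"gripper": 0,"x": 0,"y": 0,"z": 6,"spin": 0},{"gripper": 0.4,"x": 0,"y": 0,"z": 0,"spin": 0},{"gripper": 0.7,"x": 0,"y": 0,"z": 0,"spin": 0},{"gripper": 0.9,"x": 0,"y": 0,"z": 0,"spin": 0},{"gripper": 0.9,"x": 0,"y": 0,"z": 0,"spin": 0}], "force": 40}}

```text
time: 9.55
eef_pos: [0.47, -0.2675, 0.0327]
tcp_rot: [0.0, 1.0, -0.001, 0.002]
contact_force: [-0.1, 0.3, 4.6]
opening: 0.168
finger_force: 39.3
```

>>> {"fn": "step_arm", "kwargs": {"commands": [{"gripper": 0.9,"x": 0,"y": 0,"z": -5,"spin": 0},{"gripper": 0.9,"x": 0,"y": 0,"z": -30,"spin": 0},{"gripper": 0.9,"x": 0,"y": 0,"z": -40,"spin": 0},{"gripper": 0.9,"x": -15,"y": 20,"z": -40,"spin": 0},{"gripper": 0.9,"x": -18,"y": 40,"z": -20,"spin": 0},{"gripper": 0.9,"x": -18,"y": 40,"z": 0,"spin": 0},{"gripper": 0.9,"x": -18,"y": 40,"z": 0,"spin": 0},{"gripper": 0.9,"x": -18,"y": 40,"z": 0,"spin": 0},{"gripper": 0.9,"x": -18,"y": 40,"z": 0,"spin": 0},{"gripper": 0.9,"x": -18,"y": 40,"z": 0,"spin": 0}]}}

```text
time: 10.55
eef_pos: [0.5919, -0.0049, 0.1661]
tcp_rot: [0.0, 1.0, -0.0, 0.0]
contact_force: [-0.1, -0.3, -0.3]
opening: 0.169
finger_force: 39.1
```

>>> {"fn": "step_arm", "kwargs": {"commands": [{"gripper": 0.9,"x": -18,"y": 40,"z": 0,"spin": 0},{"gripper": 0.9,"x": -15,"y": 30,"z": 0,"spin": 0},{"gripper": 0.9,"x": 0,"y": 12,"z": 0,"spin": 0},{"gripper": 0.9,"x": 0,"y": 0,"z": 0,"spin": 0},{"gripper": 0.9,"x": 0,"y": 0,"z": 0,"spin": 0},{"gripper": 0.9,"x": 0,"y": 0,"z": 0,"spin": 0},{"gripper": 0.9,"x": 0,"y": 0,"z": 0,"spin": 0},{"gripper": 0.9,"x": 0,"y": 0,"z": 0,"spin": 0},{"gripper": 0.9,"x": 0,"y": 0,"z": 0,"spin": 0},{"gripper": 0.9,"x": 0,"y": 0,"z": 0,"spin": 0}]}}

```text
time: 11.55
eef_pos: [0.6247, 0.075, 0.1659]
tcp_rot: [0.0, 1.0, 0.0, 0.0]
contact_force: [0.4, -0.7, -1.1]
opening: 0.169
finger_force: 39.1
```

```bash
cat > lidlook.py <<'E'
import sys
from m import *
ch=int(sys.argv[1]); x,y,zr=map(float,sys.argv[2:5])
s=get_state(); e=s["eef_pos"]
P,c,q=wlook(sys.argv[5],e[2]-.027,e[2]-.010,ch,(e[0]-.045,e[0]+.045,e[1]-.045,e[1]+.045))
q=q[q[:,2]>np.median(q[:,2])-4]; A=np.c_[q[:,:2]-q[:,:2].mean(0),np.ones(len(q))]; print("disc tilt",np.degrees(np.linalg.lstsq(A,q[:,2],rcond=None)[0][:2]).round(1))
col=c["color"].astype(int);m=(c["z_map"]>0)&(abs(P[...,2]-zr)<.008)&(col[...,ch]>col[...,2-ch]+15)&(abs(P[...,0]-x)<.045)&(abs(P[...,1]-y)<.045)
q=P[m]*1000; print("jar",len(q), q.min(0).round(1),q.max(0).round(1))
for n in("scene","top"):
    c=read_camera(n); save(c,sys.argv[5].replace(".png",n+".png")); P=world(c); col=c["color"].astype(int)
    m=(c["z_map"]>0)&(abs(P[...,2]-e[2]+.020)<.010)&(col[...,ch]>col[...,2-ch]+15)&(col[...,ch]>col[...,1]+15)&(abs(P[...,0]-e[0])<.05)&(abs(P[...,1]-e[1])<.05)
    q=P[m]*1000
    if len(q): print(n,"lid",len(q),q.min(0).round(1),q.max(0).round(1))
E
python3 lidlook.py 0 .6245 .074 .102 pics/w6.png
```

```text
n 4798 t 11.55 eef [0.6247 0.075  0.1659] cf [ 0.4 -0.7 -1.1]
circle 621.1 75.3 29.2 zmed 147.0 z p2,98 [144.8 148.2] mean [610.2  75.1 146.9]
ext [592.   46.6 141.4] [649.6 103.8 150.2]
disc tilt [0.3 0. ]
jar 598 [594.2  45.6  94. ] [617.6 101.6 103.8]
scene lid 271 [603.8  46.4 140.3] [654.  102.7 154.1]
top lid 16 [610.2  57.5 142.3] [619.4  68.8 150.4]
```

View pics/w6.png

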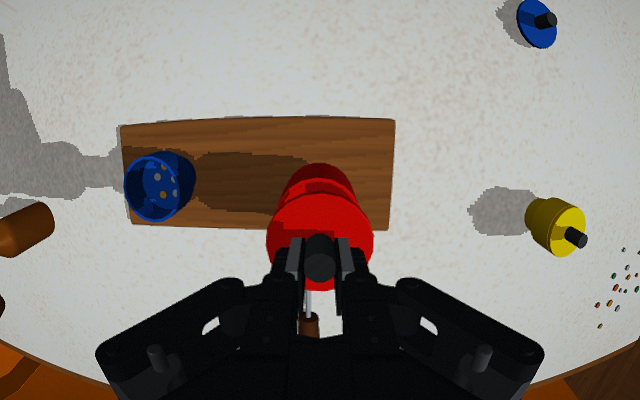

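The lid is level in the hand (disc at about (320,240) in the wrist view). It needs to go +1.8 mm in x and −1.5 mm in y to sit over the jar, and then 39 mm down.

>>> {"fn": "step_arm", "kwargs": {"commands": [{"gripper": 0.9,"x": -1.8,"y": -1.5,"z": 12,"spin": 0},{"gripper": 0.9,"x": 0,"y": 0,"z": 10,"spin": 0},{"gripper": 0.9,"x": 0,"y": 0,"z": 5,"spin": 0},{"gripper": 0.9,"x": 0,"y": 0,"z": 3,"spin": 0},{"gripper": 0.9,"x": 0,"y": 0,"z": 2,"spin": 0},{"gripper": 0.9,"x": 0,"y": 0,"z": 1.5,"spin": 0},{"gripper": 0.9,"x": 0,"y": 0,"z": 1,"spin": 0},{"gripper": 0.9,"x": 0,"y": 0,"z": 1,"spin": 0},{"gripper": 0.9,"x": 0,"y": 0,"z": 0,"spin": 0},{"gripper": 0.9,"x": 0,"y": 0,"z": 0,"spin": 0}]}}

```text
time: 12.7
eef_pos: [0.6266, 0.0739, 0.1305]
tcp_rot: [0.0, 1.0, -0.0, 0.0]
contact_force: [-0.2, -0.2, -1.4]
opening: 0.17
finger_force: 39.1
```

>>> {"fn": "step_arm", "kwargs": {"commands": [{"gripper": 0.9,"x": 0,"y": 0,"z": 1,"spin": 0},{"gripper": 0.9,"x": 0,"y": 0,"z": 1,"spin": 0},{"gripper": 0.9,"x": 0,"y": 0,"z": 0.5,"spin": 0},{"gripper": 0.9,"x": 0,"y": 0,"z": 0.5,"spin": 0},{"gripper": 0.9,"x": 0,"y": 0,"z": 0,"spin": 0},{"gripper": 0.9,"x": 0,"y": 0,"z": 0,"spin": 0},{"gripper": 0.9,"x": 0,"y": 0,"z": 0,"spin": 0},{"gripper": 0.9,"x": 0,"y": 0,"z": 0,"spin": 0},{"gripper": 0.9,"x": 0,"y": 0,"z": 0,"spin": 0},{"gripper": 0.9,"x": 0,"y": 0,"z": 0,"spin": 0}]}}

```text
time: 13.7
eef_pos: [0.6265, 0.0739, 0.1274]
tcp_rot: [0.0, 1.0, 0.0, 0.0]
contact_force: [0.1, 0.4, -0.8]
opening: 0.166
finger_force: 39.1
```

>>> {"fn": "step_arm", "kwargs": {"commands": [{"gripper": 0.9,"x": 0,"y": 0,"z": 0.5,"spin": 0},{"gripper": 0.9,"x": 0,"y": 0,"z": 0.5,"spin": 0},{"gripper": 0.9,"x": 0,"y": 0,"z": 0.5,"spin": 0},{"gripper": 0.9,"x": 0,"y": 0,"z": 0,"spin": 0},{"gripper": 0.9,"x": 0,"y": 0,"z": 0,"spin": 0},{"gripper": 0.9,"x": 0,"y": 0,"z": 0,"spin": 0},{"gripper": 0.9,"x": 0,"y": 0,"z": 0,"spin": 0},{"gripper": 0.9,"x": 0,"y": 0,"z": 0,"spin": 0},{"gripper": 0.9,"x": 0,"y": 0,"z": 0,"spin": 0},{"gripper": 0.9,"x": 0,"y": 0,"z": 0,"spin": 0}]}}

```text
time: 14.7
eef_pos: [0.627, 0.0739, 0.1268]
tcp_rot: [-0.0, 1.0, -0.0, 0.001]
contact_force: [-1.8, -1.1, 4.8]
opening: 0.162
finger_force: 39.6
```

Contact at the expected height. Release and head for the blue lid.

>>> {"fn": "step_arm", "kwargs": {"commands": [{"gripper": 0.6,"x": 0,"y": 0,"z": 0,"spin": 0},{"gripper": 0.4,"x": 0,"y": 0,"z": 0,"spin": 0},{"gripper": 0.0,"x": 0,"y": 0,"z": 0,"spin": 0},{"gripper": 0.0,"x": 0,"y": 0,"z": 0,"spin": 0},{"gripper": 0.0,"x": 0,"y": 0,"z": -10,"spin": 0},{"gripper": 0.0,"x": 0,"y": 0,"z": -30,"spin": 0},{"gripper": 0.0,"x": 0,"y": 0,"z": -40,"spin": 0},{"gripper": 0.0,"x": 37,"y": 10,"z": 0,"spin": 0},{"gripper": 0.0,"x": 40,"y": 20,"z": 0,"spin": 0},{"gripper": 0.0,"x": 40,"y": 25,"z": 0,"spin": 0}]}}

```text
time: 15.7
eef_pos: [0.5088, 0.1288, 0.207]
tcp_rot: [0.001, 1.0, 0.0, 0.001]
contact_force: [0.9, 0.6, 0.6]
opening: 0.504
finger_force: 0.0
```

>>> {"fn": "step_arm", "kwargs": {"commands": [{"gripper": 0,"x": 25,"y": 40,"z": 0,"spin": 0},{"gripper": 0,"x": 25,"y": 40,"z": 0,"spin": 0},{"gripper": 0,"x": 20,"y": 40,"z": 0,"spin": 0},{"gripper": 0,"x": 0,"y": 40,"z": 0,"spin": 0},{"gripper": 0,"x": 0,"y": 21,"z": 0,"spin": 0},{"gripper": 0,"x": 0,"y": 0,"z": 0,"spin": 0},{"gripper": 0,"x": 0,"y": 0,"z": 0,"spin": 0},{"gripper": 0,"x": 0,"y": 0,"z": 0,"spin": 0},{"gripper": 0,"x": 0,"y": 0,"z": 0,"spin": 0},{"gripper": 0,"x": 0,"y": 0,"z": 0,"spin": 0}]}}

```text
time: 16.7
eef_pos: [0.4398, 0.309, 0.2059]
tcp_rot: [0.001, 1.0, -0.0, 0.0]
contact_force: [0.5, -0.1, -0.1]
opening: 0.5
finger_force: 0.0
```

Run:
```python
from nest import *
c=read_camera("top"); level(c,.6265,.075,.100,.114,0); save(c,"pics/top7.png")
c=read_camera("scene"); level(c,.625,.073,.104,.114,0); im=cv2.resize(c["color"][150:260,290:450,::-1],None,fx=4,fy=4); cv2.imwrite("pics/scene7.png",im)
print("lid"); P,c,q=wlook("pics/w7.png",.009,.019,2,(.39,.49,.26,.36))
A=P[(c["z_map"]>0)&(P[...,2]>.028)&(P[...,2]<.045)&(np.hypot(P[...,0]-.438,P[...,1]-.311)<.03)]*1000
print("knob",len(A),A.min(0),A.max(0))
```

```text
431 ctr 626.5 76.1 r 29.5 tilt deg [ 0.3 -0.2] z 108.2
334 ctr 625.6 72.9 r 29.8 tilt deg [-0.4 -0.1] z 107.6
lid
n 1971 t 16.8 eef [0.4397 0.3093 0.2059] cf [ 0.4  0.5 -0.6]
circle 437.2 311.5 29.1 zmed 13.8 z p2,98 [12.3 15.4] mean [435.8 311.4  13.8]
ext [408.6 283.3   9.9] [465.6 339.8  19. ]
knob 224 [428.6404445  303.85972748  28.03471225] [443.32466442 318.90454048  39.9763302 ]
```

View pics/scene7.png

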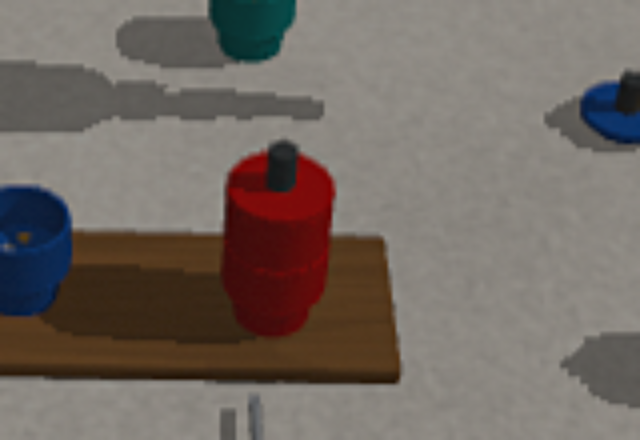

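The crop shows the red jar stacked, closed and level: lid at about (278,185), disc top z = 108 mm as it should be. Next is the blue lid.

>>> {"fn": "step_arm", "kwargs": {"commands": [{"gripper": 0,"x": 0,"y": 2,"z": 40,"spin": 0},{"gripper": 0,"x": 0,"y": 0,"z": 45,"spin": 0},{"gripper": 0,"x": 0,"y": 0,"z": 40,"spin": 0},{"gripper": 0,"x": 0,"y": 0,"z": 28,"spin": 0},{"gripper": 0,"x": 0,"y": 0,"z": 14,"spin": 0},{"gripper": 0,"x": 0,"y": 0,"z": 6,"spin": 0},{"gripper": 0.4,"x": 0,"y": 0,"z": 0,"spin": 0},{"gripper": 0.7,"x": 0,"y": 0,"z": 0,"spin": 0},{"gripper": 0.9,"x": 0,"y": 0,"z": 0,"spin": 0},{"gripper": 0.9,"x": 0,"y": 0,"z": 0,"spin": 0}], "force": 40}}

```text
time: 17.85
eef_pos: [0.4408, 0.3125, 0.0346]
tcp_rot: [-0.0, 1.0, 0.001, 0.002]
contact_force: [0.2, 0.2, 3.2]
opening: 0.163
finger_force: 39.4
```

>>> {"fn": "step_arm", "kwargs": {"commands": [{"gripper": 0.9,"x": 0,"y": 0,"z": -5,"spin": 0},{"gripper": 0.9,"x": 0,"y": 0,"z": -30,"spin": 0},{"gripper": 0.9,"x": 0,"y": -10,"z": -45,"spin": 0},{"gripper": 0.9,"x": 0,"y": -35,"z": -25,"spin": 0},{"gripper": 0.9,"x": 0,"y": -45,"z": 0,"spin": 0},{"gripper": 0.9,"x": 0,"y": -45,"z": 0,"spin": 0},{"gripper": 0.9,"x": 0,"y": -45,"z": 0,"spin": 0},{"gripper": 0.9,"x": 0,"y": -45,"z": 0,"spin": 0},{"gripper": 0.9,"x": 0,"y": -45,"z": 0,"spin": 0},{"gripper": 0.9,"x": 0,"y": -45,"z": 0,"spin": 0}]}}

```text
time: 18.85
eef_pos: [0.4391, -0.0047, 0.1384]
tcp_rot: [-0.0, 1.0, -0.0, 0.001]
contact_force: [1.5, 1.4, -0.2]
opening: 0.169
finger_force: 39.1
```

>>> {"fn": "step_arm", "kwargs": {"commands": [{"gripper": 0.9,"x": -15,"y": -40,"z": 0,"spin": 0},{"gripper": 0.9,"x": -35,"y": -23,"z": 0,"spin": 0},{"gripper": 0.9,"x": -45,"y": 0,"z": 0,"spin": 0},{"gripper": 0.9,"x": -45,"y": 0,"z": 0,"spin": 0},{"gripper": 0.9,"x": -32,"y": 0,"z": 0,"spin": 0},{"gripper": 0.9,"x": 0,"y": 0,"z": 0,"spin": 0},{"gripper": 0.9,"x": 0,"y": 0,"z": 0,"spin": 0},{"gripper": 0.9,"x": 0,"y": 0,"z": 0,"spin": 0},{"gripper": 0.9,"x": 0,"y": 0,"z": 0,"spin": 0},{"gripper": 0.9,"x": 0,"y": 0,"z": 0,"spin": 0}]}}

```text
time: 19.85
eef_pos: [0.6107, -0.066, 0.1381]
tcp_rot: [0.0, 1.0, 0.0, -0.0]
contact_force: [0.1, 0.3, -0.5]
opening: 0.167
finger_force: 39.2
```

```bash
python3 lidlook.py 2 .611 -.066 .070 pics/w8.png
python3 - <<'E'
from nest import *
c=read_camera("scene"); level(c,.612,-.068,.062,.076,2)
E
```

```text
n 4844 t 19.85 eef [ 0.6107 -0.066   0.1381] cf [ 0.1  0.3 -0.5]
circle 606.5 -66.1 29.1 zmed 117.3 z p2,98 [115.2 118.6] mean [596.1 -66.  117.3]
ext [577.4 -94.6 112.3] [635.3 -37.4 128. ]
disc tilt [ 0.4 -0.1]
jar 554 [581.4 -93.2  62. ] [600.7 -39.4  71.6]
scene lid 250 [594.5 -94.1 110.4] [639.2 -38.6 126.3]
175 ctr 612.4 -66.6 r 29.8 tilt deg [ 0.8 -0.3] z 66.9
```

>>> {"fn": "step_arm", "kwargs": {"commands": [{"gripper": 0.9,"x": -3.3,"y": -0.3,"z": 12,"spin": 0},{"gripper": 0.9,"x": 0,"y": 0,"z": 12,"spin": 0},{"gripper": 0.9,"x": 0,"y": 0,"z": 5,"spin": 0},{"gripper": 0.9,"x": 0,"y": 0,"z": 3,"spin": 0},{"gripper": 0.9,"x": 0,"y": 0,"z": 2,"spin": 0},{"gripper": 0.9,"x": 0,"y": 0,"z": 2,"spin": 0},{"gripper": 0.9,"x": 0,"y": 0,"z": 1,"spin": 0},{"gripper": 0.9,"x": 0,"y": 0,"z": 1,"spin": 0},{"gripper": 0.9,"x": 0,"y": 0,"z": 0,"spin": 0},{"gripper": 0.9,"x": 0,"y": 0,"z": 0,"spin": 0}]}}

```text
time: 21.05
eef_pos: [0.6149, -0.0664, 0.1001]
tcp_rot: [0.0, 1.0, -0.0, 0.0]
contact_force: [-0.4, -0.4, -0.3]
opening: 0.168
finger_force: 39.2
```

>>> {"fn": "step_arm", "kwargs": {"commands": [{"gripper": 0.9,"x": 0,"y": 0,"z": 1,"spin": 0},{"gripper": 0.9,"x": 0,"y": 0,"z": 0.5,"spin": 0},{"gripper": 0.9,"x": 0,"y": 0,"z": 0.5,"spin": 0},{"gripper": 0.9,"x": 0,"y": 0,"z": 0.5,"spin": 0},{"gripper": 0.9,"x": 0,"y": 0,"z": 0.5,"spin": 0},{"gripper": 0.9,"x": 0,"y": 0,"z": 0,"spin": 0},{"gripper": 0.9,"x": 0,"y": 0,"z": 0,"spin": 0},{"gripper": 0.9,"x": 0,"y": 0,"z": 0,"spin": 0},{"gripper": 0.9,"x": 0,"y": 0,"z": 0,"spin": 0},{"gripper": 0.9,"x": 0,"y": 0,"z": 0,"spin": 0}]}}

```text
time: 22.05
eef_pos: [0.6148, -0.0664, 0.0969]
tcp_rot: [0.0, 1.0, 0.0, 0.0]
contact_force: [0.2, -0.1, -1.2]
opening: 0.168
finger_force: 39.2
```

>>> {"fn": "step_arm", "kwargs": {"commands": [{"gripper": 0.9,"x": 0,"y": 0,"z": 0.5,"spin": 0},{"gripper": 0.9,"x": 0,"y": 0,"z": 0.5,"spin": 0},{"gripper": 0.9,"x": 0,"y": 0,"z": 0,"spin": 0},{"gripper": 0.9,"x": 0,"y": 0,"z": 0,"spin": 0},{"gripper": 0.9,"x": 0,"y": 0,"z": 0,"spin": 0},{"gripper": 0.9,"x": 0,"y": 0,"z": 0,"spin": 0},{"gripper": 0.9,"x": 0,"y": 0,"z": 0,"spin": 0},{"gripper": 0.9,"x": 0,"y": 0,"z": 0,"spin": 0},{"gripper": 0.9,"x": 0,"y": 0,"z": 0,"spin": 0},{"gripper": 0.9,"x": 0,"y": 0,"z": 0,"spin": 0}]}}

```text
time: 23.05
eef_pos: [0.6152, -0.0664, 0.0966]
tcp_rot: [-0.0, 1.0, -0.0, 0.0]
contact_force: [-1.8, 1.1, 6.6]
opening: 0.167
finger_force: 39.7
```

Contact at the expected height. Release, rise and back away.

>>> {"fn": "step_arm", "kwargs": {"commands": [{"gripper": 0.6,"x": 0,"y": 0,"z": 0,"spin": 0},{"gripper": 0.4,"x": 0,"y": 0,"z": 0,"spin": 0},{"gripper": 0.0,"x": 0,"y": 0,"z": 0,"spin": 0},{"gripper": 0.0,"x": 0,"y": 0,"z": 0,"spin": 0},{"gripper": 0.0,"x": 0,"y": 0,"z": -10,"spin": 0},{"gripper": 0.0,"x": 0,"y": 0,"z": -30,"spin": 0},{"gripper": 0.0,"x": 0,"y": 0,"z": -40,"spin": 0},{"gripper": 0.0,"x": 15,"y": 0,"z": -40,"spin": 0},{"gripper": 0.0,"x": 40,"y": -20,"z": 0,"spin": 0},{"gripper": 0.0,"x": 40,"y": -20,"z": 0,"spin": 0}]}}

```text
time: 24.05
eef_pos: [0.5202, -0.1069, 0.219]
tcp_rot: [-0.001, 1.0, -0.001, 0.003]
contact_force: [0.3, -0.7, -0.2]
opening: 0.5
finger_force: 0.0
```

>>> {"fn": "step_arm", "kwargs": {"commands": [{"gripper": 0,"x": 40,"y": -20,"z": 0,"spin": 0},{"gripper": 0,"x": 0,"y": -40,"z": 0,"spin": 0},{"gripper": 0,"x": 0,"y": -40,"z": 0,"spin": 0},{"gripper": 0,"x": 0,"y": 0,"z": 0,"spin": 0},{"gripper": 0,"x": 0,"y": 0,"z": 0,"spin": 0},{"gripper": 0,"x": 0,"y": 0,"z": 0,"spin": 0},{"gripper": 0,"x": 0,"y": 0,"z": 0,"spin": 0},{"gripper": 0,"x": 0,"y": 0,"z": 0,"spin": 0},{"gripper": 0,"x": 0,"y": 0,"z": 0,"spin": 0},{"gripper": 0,"x": 0,"y": 0,"z": 0,"spin": 0}]}}

```text
time: 25.05
eef_pos: [0.4799, -0.2059, 0.2158]
tcp_rot: [-0.0, 1.0, 0.0, -0.0]
contact_force: [-0.5, 0.2, 0.4]
opening: 0.502
finger_force: 0.0
```

Run:
```python
from nest import *
for n in("top","scene"):
    c=read_camera(n); print(n); level(c,.6265,.074,.100,.114,0); level(c,.613,-.066,.068,.082,2)
    if n=="scene": cv2.imwrite("pics/end.png",cv2.resize(c["color"][140:290,150:510,::-1],None,fx=2.2,fy=2.2))
```

```text
top
431 ctr 626.6 75.5 r 29.0 tilt deg [1.1 0.5] z 108.2
414 ctr 613.3 -65.8 r 29.1 tilt deg [ 0.3 -0.4] z 76.0
scene
376 ctr 626.7 72.6 r 30.3 tilt deg [-3.1  0.3] z 107.4
341 ctr 614.0 -66.9 r 29.0 tilt deg [-2.2 -0.7] z 75.5
```

View pics/end.png

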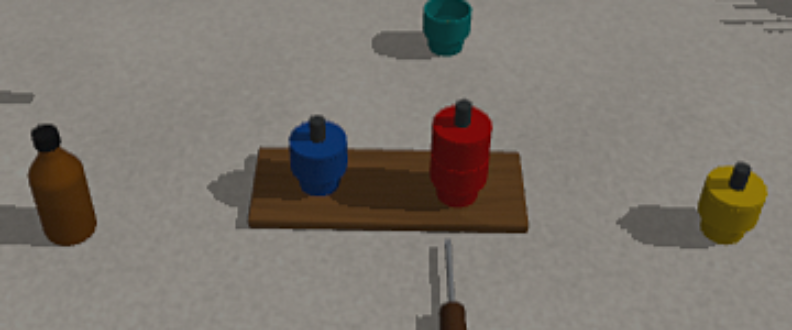

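The blue jar (318,155) and red jar (461,155) stand closed and level on the board: disc tops at 76 and 108 mm, as they should be. The yellow jar, bottle, screwdriver and turquoise cup haven't been disturbed, so I'm handing in.

```bash
python3 -c "
from plant import *
print(sign_off())"
```

```text
the job is handed in; nothing more can be done
None
```

The job is handed in at about 25 s of the 61 s allowed: the loose red cup is nested in the red base and closed with the red lid, the blue cup is closed with its lid, and both jars stand level on the board with the bystanders untouched.

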